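# Take the embossing wheel off the strap machine

### The arm

A 7-joint arm with a two-finger parallel gripper is mounted at the origin on the work surface. World frame = base frame: x ahead of the robot, y to its left, z up, the work surface at z = 0. Lengths are in m, angles in rad, forces in N, time in s.
With the tool pointing down it reaches from about 0.4 to 0.85 m from the base axis. Payload 4.5 kg.
Tool frame: the origin (TCP) lies midway between the tips of the shut fingers; the grasp point (between the pads) lies 19 mm behind it (env.tcp_to_grasp is the distance from the TCP to the grasp point, in m); z points along the fingers, x is the direction in which the jaws open and shut, and the axes are right-handed (so a half turn about z gives the same grasp; the last joint's range is limited). The gripper opens to 88 mm and grips with 3 to 60 N. Pads are 18 mm wide; open, the fingers measure 123 mm over their backs; the gripper's body (75 mm by 187 mm) begins 45 mm behind the grasp point.
Start: joints at [-1.129, 0.689, -0.195, 1.565, 0.157, 0.902, -0.215], TCP at [0.248, 0.574, 0.239] pointing down, gripper open.
Joint ranges: [-3.01, 3.01], [-0.46, 2.08], [-1.47, 1.51], [0.13, 2.56], [-1, 4.14], [0.04, 2.09], [-2.66, 2.66]. Speed limits (rad/s): [2.57, 2.57, 3.14, 3.14, 3.14, 3.14, 3.14].

### API

Orientations are given as [roll, pitch, yaw] about the fixed x, y, z axes, in that order (R = Rz(yaw) Ry(pitch) Rx(roll)).
In Python, from cell import env gives the robot as it stands. The module is installed in compiled form; this text tells all that it offers.
- The arm moves only by the tool servo_tool, never from a script. Its argument "deltas" is a list of rows, each a list of 3 entries, a list of its own where there are three numbers: the closure in counts, from 0 (fully open) to 255 (shut), then the shift along the world's x, y, z in mm, then the turn about the world's z in rad. A call has 1 to 10 rows; each row shifts and turns the pose as measured when the row begins; what a row does not reach is not made up. A row lasts 1/12 s, in which the tool goes at most 41.7 mm and 7.16 degrees, less where a joint would pass 70% of its speed; a pose out of reach is approached as far as the arm can. A call is refused whole if a number of a shift passes 41.7 or a number of a turn 0.125, either way. A call with a gripper value outside its range is refused whole. The fingers move at their own pace and stop on an object; "squeeze" is the grip in N (left out, the last holds). Time passes only in rows, so rows that do not move let the fingers close. It gives the time, the measured TCP pose, the force and the opening at its end, in the units of the state.
- env.state(): the state, without advancing time (a new reading comes with each control period).
- env.snapshot(name): name is "side" or "top"; returns the picture (400x640x3 uint8, blue, green, red); there is no depth.
- env.camera_model(name): a dict with "intrinsics" (3x3 intrinsics, pixels), "R" (3x3) and "t" (3): a world point X has camera coordinates R X + t. Camera axes: x right, y down, z forward; pixel columns grow to the right and rows downward; lengths in m; the calibration is good to about 2 mm. A picture is of the moment at which its call begins. camera_model takes no time and is no camera call.
- env.finish_job(): hands the job in, once; it reports no verdict.
Trained networks look in the newest picture that a camera, given by its name, has taken for a name from the list of things; names that differ only in an ending like _2 or _b are one class to them, and where a whole thing is asked for, a point or a joint stands for the part that bears it (a point fixed in the world has none). Each returns a list of dicts, best first, with "confidence" (0 to 1); they miss things now and then, are a little off and sometimes report something else, mostly with a low value. They report only what shows in the picture. A call takes as long as a camera call. They do not tell look-alikes from the thing itself.
- env.find_in(camera, target): "rect" ([left, top, right, bottom] in pixels, round what is visible of it).
The state is a dict: "t": time; "joint_positions": joint angles; "joint_velocities": joint speeds; "effort": joint torques, N m; "tool_pos": TCP position; "eef_rot": TCP orientation; "contact_force": force on the tool from outside, world axes, zero at the start; "torque": the same for the moment, N m; "finger_gap": finger opening in m.
Only numpy, scipy, OpenCV 4.12 (cv2) and the standard library are available. Lean on these libraries where they do the work, as an engineer would, in place of code of your own. Each camera call takes 0.05 s, during which the arm holds its last target.

### The job

Take the embossing wheel off the strap machine: pull the spring clip out of its cross-hole in the spindle and put it in the aluminium parts tray, then slide the wheel off the spindle and set it down gently, standing upright, in the empty wooden cradle. Do not drop the wheel on the bench, and leave the other wheels and everything else lying on the bench where they are.

Things in the scene. Friction and masses are not known exactly. Their poses are not given: they have to be found in the camera images.
- machine: Green hand-cranked strap-embossing machine, fixed, at the left. Origin on the bench under the spindle axis; z up; the fixed level spindle sticks out along its -y, over x = 0. Gear case 100 wide, 165 high, front face at y = +20 mm; black hand wheel on it 184 high at y = +72. Strap tables 84 mm high, 39 to 114 mm either side of the spindle in x, with guides up to 97 mm; roller under the wheel, top at 85.
- spindle_end (a point): Middle of the spindle's free end (machine y = -75 mm), 130 mm above the bench. The spindle is 16 mm in diameter and does not turn. A shoulder, 24 mm in diameter, from the gear case to machine y = -16 mm stops the wheel inward; the wheel slides off outward, 59 mm until it is free.
- cross_hole (a point): Middle of the upright 5.4 mm cross-hole right through the spindle, on the spindle's axis, 130 mm above the bench and 12 mm in from the spindle's free end. The clip sits in it with its loop up.
- clip: R-shaped spring clip of 4 mm steel wire, 28 g, flat in its x-z plane. Origin on the straight leg, at the spindle's axis while fitted; z up the leg to the loop, x toward the bent leg, y along the spindle. Straight leg x = 0, z = -24 to +34 mm. Bent leg hugs the spindle's +x side, flares to x = 15, z = -19. Comes out along +z: the bent leg snaps over the spindle at 10 to 18 N; clear of the hole after 35 mm.
- clip_loop (a point): Middle of the clip's round loop, 24 mm outside diameter, in clip coordinates x = +10, z = +34 mm. Pinch the loop firmly across its 24 mm, fingers closing along the clip's x; the spindle's top is 26 mm, the wheel hub's top 24 mm below this point; the wheel's near face is 23 mm away along the spindle and its rim about 4 mm higher than this point.
- wheel: Aluminium embossing wheel, green band, raised dots: 80 mm diameter, 24 mm wide, 0.27 to 0.47 kg. Origin mid-rim on its axis, y along the axis (it may turn about y); faces at y = +12 and -12 mm. Hub 24 mm diameter, 18 mm long, on its -y face, toward the spindle's free end. Bore 19 mm, so it hangs 1.5 mm low on the spindle. Pinch across the faces above the hub; 36 mm free behind it.
- cradle_empty: The empty one of three wooden cradles on a board at the right, 74 mm apart in y. Origin under its middle, 12 mm above the bench; y along a parked wheel's level axis. Floor 10 mm above the origin; cheeks 76 mm long (x), 30 mm high, 33 mm apart (y); chocks on the floor 48 mm apart (x) stop rolling. A parked wheel's centre is at x = 0, y = 0, z = 50 mm, hub either way, clear above the cheeks.
- tray: Aluminium parts tray, fixed, 150 mm (x) by 130 mm (y), rim 18 mm high, floor and walls 4 mm thick. Origin at the centre of its underside on the bench.
- wheel_b: Another embossing wheel of the same size and axes, blue band, parked upright in one cradle. Leave it.
- wheel_c: Another embossing wheel of the same size and axes, red band, parked upright in one cradle. Leave it.
- last: Wooden shoe last, 166 mm long, 80 mm high, standing at the back. Origin under its middle. Leave it.
- mallet: Hammer with wooden handle, 200 mm long, lying at the back, 26 mm high. Origin under its middle. Leave it.
- awl: Slim tool with a wooden handle, 160 mm long, 26 mm thick, lying behind the tray. Origin under its middle. Leave it.
- glue_tin: Metal tin, 80 mm diameter, 100 mm high, at the back. Origin at the centre of its underside. Leave it.
- thread: Wooden thread spool, 48 mm diameter, 56 mm high, standing at the back. Origin at the centre of its underside. Leave it.
- heels: Stack of black rubber heels, 64 by 60 mm, 40 mm high, at the back right. Origin under its middle. Leave it.
Not all that is in view belongs to the job. What is shaped like the wheel but orange is not meant.

How it is judged:
By the outcome, as a careful person would: the job done as asked, in the order asked, and still so for the second after the job is handed in, with the robot touching nothing.
It also fails if it takes over 64 s, if anything falls off the work surface, if the arm or the gripper's body presses on something with over 40 N, if the wrist force passes 120 N, or if a joint passes its speed limit or range.

## Working session

There is one attempt and no reset: what is moved stays moved. The work goes in short steps, Python scripts to look and compute and a tool call to move; the robot and the scene stay as the last step left them, time stands still between calls to the robot, and variables do not carry over. Pictures are saved under pics/ and viewed, and the job is handed in when it is done.

Besides the shell and the picture viewer there is one more tool, called after "Emit:" as name([rows], argument=value, ...), one row to a line, values as JSON. servo_tool: Moves the arm, as the interface text tells. Its arguments: {"type":"object","properties":{"deltas":{"type":"array"},"squeeze":{"type":"number"}},"required":["deltas"]}

```bash
mkdir -p pics; python3 - <<'E'
from cell import env
import cv2, numpy as np
np.set_printoptions(precision=4,suppress=True)
for c in("side","top"):
    cv2.imwrite(f"pics/{c}0.png",env.snapshot(c))
    m=env.camera_model(c);print(c,np.array(m["intrinsics"]),np.array(m["R"]),np.array(m["t"]), -np.array(m["R"]).T@np.array(m["t"]))
    for n in ["machine","spindle_end","clip","clip_loop","wheel","cradle_empty","tray"]:
        print(n,[(np.round(d["rect"],1).tolist(),round(d["confidence"],2)) for d in env.find_in(c,n)])
s=env.state();print(s)
E
```

```text
side [[369.2375   0.     322.3648]
 [  0.     369.2375 201.5603]
 [  0.       0.       1.    ]] [[ 0.9934 -0.1143 -0.0137]
 [-0.0682 -0.4881 -0.8701]
 [ 0.0928  0.8653 -0.4926]] [-0.5515  0.1171  1.0208] [ 0.4611 -0.8892  0.5972]
machine [([265.1, 132.0, 336.0, 199.8], 0.56), ([267.2, 210.6, 325.5, 251.2], 0.27)]
spindle_end [([266.4, 126.3, 334.5, 196.0], 0.58)]
clip [([307.1, 154.9, 306.1, 156.0], 0.36)]
clip_loop []
wheel [([229.2, 179.1, 253.2, 199.7], 0.92), ([332.1, 183.3, 351.5, 208.1], 0.87), ([306.4, 263.2, 344.7, 296.9], 0.85), ([304.9, 289.3, 348.1, 325.8], 0.83), ([290.2, 145.1, 310.6, 165.6], 0.6)]
cradle_empty [([302.4, 153.9, 310.1, 158.0], 0.68), ([309.6, 263.3, 342.0, 272.0], 0.51), ([307.1, 263.5, 346.5, 295.0], 0.37)]
tray [([268.0, 208.6, 327.0, 251.0], 0.76)]
top [[366.6067   0.     316.9498]
 [  0.     366.6067 199.8899]
 [  0.       0.       1.    ]] [[-0.0287 -0.9992  0.0262]
 [-0.9853  0.0239 -0.1692]
 [ 0.1684 -0.0306 -0.9852]] [-0.0595  0.5734  0.9298] [ 0.4066 -0.0446  1.0146]
machine [([90.0, 179.5, 211.8, 270.8], 0.91)]
spindle_end [([91.1, 178.4, 213.0,
[... 287 characters left out ...]
, 320.3], 0.59), ([91.2, 180.7, 209.1, 271.6], 0.37)]
cradle_empty [([362.7, 197.9, 384.6, 229.7], 0.57), ([425.1, 200.2, 443.9, 231.2], 0.31)]
tray [([262.8, 208.1, 318.1, 271.0], 0.62)]
{'t': 0.8, 'joint_positions': array([-1.1292,  0.6891, -0.1946,  1.5653,  0.1573,  0.9025, -0.2151]), 'joint_velocities': array([-0.0012,  0.0005,  0.0004,  0.    ,  0.0006,  0.0016, -0.0003]), 'effort': array([ -0.0014, -52.7441,  -1.2674, -15.3742,  -0.0519,  -0.0005,
         0.    ]), 'tool_pos': array([0.2479, 0.5738, 0.2388]), 'eef_rot': array([ 3.1416, -0.0001,  1.1631]), 'contact_force': array([0.598 , 0.0881, 1.0145]), 'torque': array([-0.0677, -0.0023,  0.0647]), 'finger_gap': 0.08826680911749266}
```

View pics/side0.png

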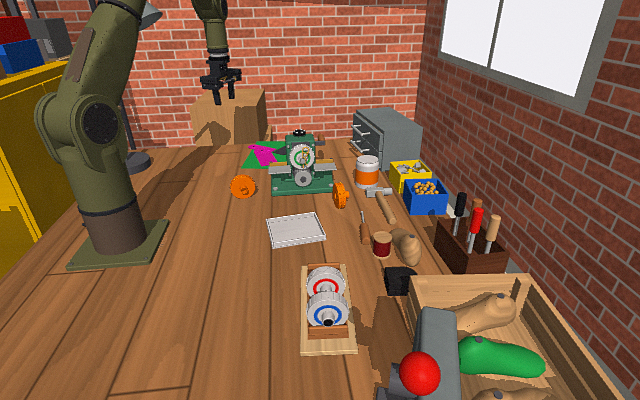

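View pics/top0.png

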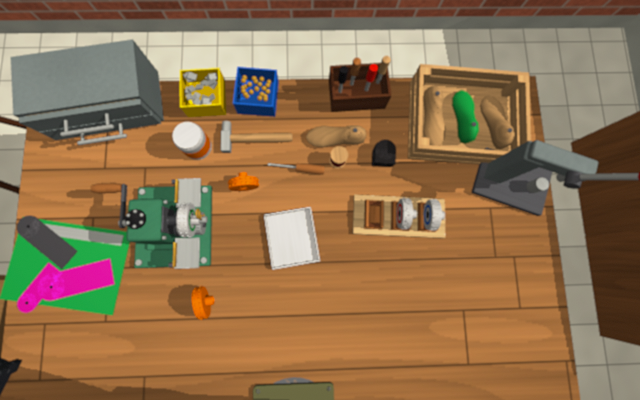

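```bash
python3 - <<'E'
import cv2
a=cv2.imread("pics/top0.png")[170:330,80:240]; cv2.imwrite("pics/top0_m.png",cv2.resize(a,None,fx=3.7,fy=3.7,interpolation=cv2.INTER_CUBIC))
a=cv2.imread("pics/top0.png")[150:290,250:460]; cv2.imwrite("pics/top0_r.png",cv2.resize(a,None,fx=3.7,fy=3.7,interpolation=cv2.INTER_CUBIC))
a=cv2.imread("pics/side0.png")[110:260,210:360]; cv2.imwrite("pics/side0_m.png",cv2.resize(a,None,fx=3.9,fy=3.9,interpolation=cv2.INTER_CUBIC))
E
```

```text
(no output)
```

View pics/top0_m.png

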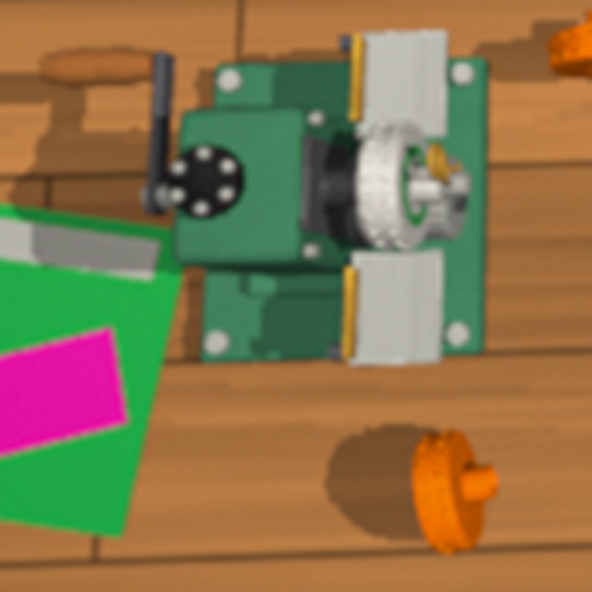

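View pics/top0_r.png

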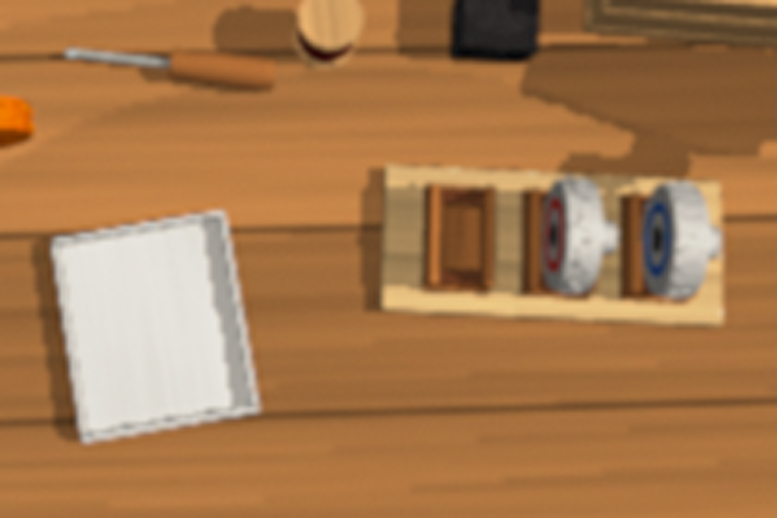

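View pics/side0_m.png

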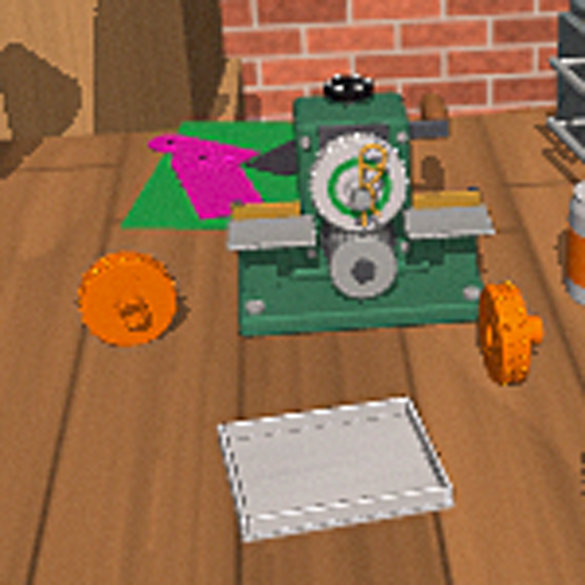

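```bash
python3 - <<'E'
import cv2
a=cv2.imread("pics/top0.png")[170:275,150:220]; cv2.imwrite("pics/top0_m2.png",cv2.resize(a,None,fx=5.7,fy=5.7,interpolation=cv2.INTER_NEAREST))
a=cv2.imread("pics/top0.png")[190:240,350:450]; cv2.imwrite("pics/top0_r2.png",cv2.resize(a,None,fx=8,fy=8,interpolation=cv2.INTER_NEAREST))
a=cv2.imread("pics/side0.png")[130:205,262:342]; cv2.imwrite("pics/side0_m2.png",cv2.resize(a,None,fx=8,fy=8,interpolation=cv2.INTER_NEAREST))
a=cv2.imread("pics/side0.png")[255:360,290:365]; cv2.imwrite("pics/side0_r2.png",cv2.resize(a,None,fx=5.7,fy=5.7,interpolation=cv2.INTER_NEAREST))
E
```

```text
(no output)
```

View pics/top0_m2.png

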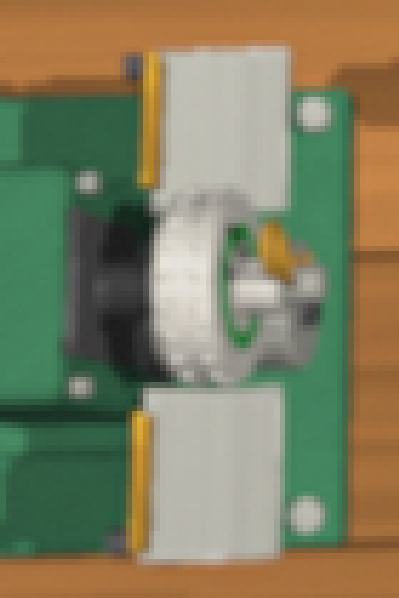

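View pics/side0_m2.png

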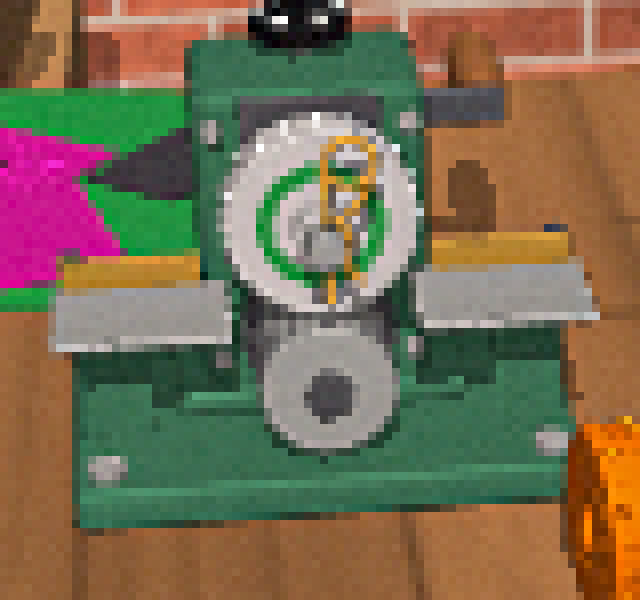

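View pics/top0_r2.png

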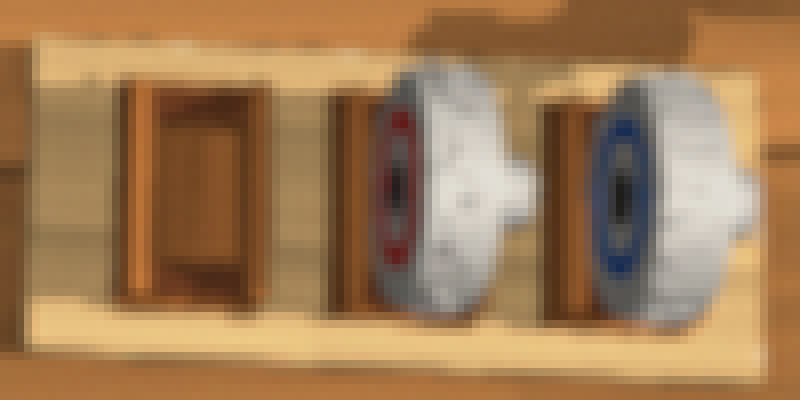

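View pics/side0_r2.png

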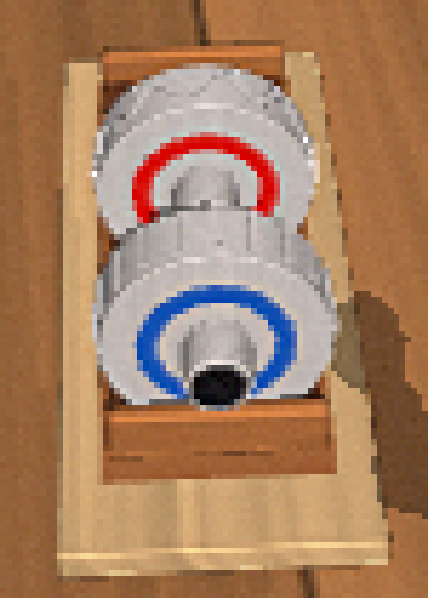

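```bash
cat > h.py <<'E'
from cell import env
import cv2, numpy as np
from scipy.optimize import least_squares
np.set_printoptions(precision=4,suppress=True)
M={c:{k:np.array(v) for k,v in env.camera_model(c).items()} for c in("side","top")}
def proj(c,X):
    X=np.atleast_2d(X);m=M[c];q=(X@m["R"].T+m["t"])@m["intrinsics"].T
    return q[:,:2]/q[:,2:]
def ray(c,uv,z):
    m=M[c];d=m["R"].T@np.linalg.solve(m["intrinsics"],[uv[0],uv[1],1.]);o=-m["R"].T@m["t"]
    return o+d*(z-o[2])/d[2]
def cr(p,s,o): return (np.array(p,float)+.5)/s-.5+np.array(o)
def T(p,X): 
    X=np.atleast_2d(X);c,s=np.cos(p[2]),np.sin(p[2])
    return np.c_[p[0]+c*X[:,0]-s*X[:,1],p[1]+s*X[:,0]+c*X[:,1],X[:,2]]
E
python3 - <<'E'
from h import *
ot=(150,170);os=(262,130)
P=[("top",(291,45),5.7,ot,(.114,None,.084)),("top",(289,210),5.7,ot,(.039,None,.084)),("top",(284,388),5.7,ot,(-.039,None,.084)),("top",(280,560),5.7,ot,(-.114,None,.084)),
("side",(598,315),8,os,(.114,None,.084)),("side",(416,325),8,os,(.039,None,.084)),("side",(232,340),8,os,(-.039,None,.084)),("side",(50,348),8,os,(-.114,None,.084)),
("side",(323,247),8,os,(0,-.075,.130)),("side",(350,160),8,os,(.010,-.063,.164))]
def res(p):
    r=[]
    for c,q,s,o,X in P:
        X=[X[0],p[3] if X[1] is None else X[1],X[2]]
        r.append(proj(c,T(p,X))[0]-cr(q,s,o))
    return np.concatenate(r)
f=least_squares(res,[.45,.33,0,-.05]);print(f.x);print(f.fun.reshape(-1,2))
p=f.x
for n,X in dict(spend=(0,-.075,.13),loop=(.01,-.063,.164),wtop=(0,-.028,.1685),wheelface=(0,-.04,.1285)).items(): print(n,T(p,X),proj("top",T(p,X)),proj("side",T(p,X)))
o8=(350,190)
B=[ray("top",cr(q,8,o8),.012) for q in[(35,38),(755,72),(762,382),(25,348)]];print("board",np.array(B),np.mean(B,0))
for q in[(128,80),(152,80),(152,300),(252,85),(250,305),(202,192)]: print(q,ray("top",cr(q,8,o8),.042))
os2=(290,255)
B=[ray("side",cr(q,5.7,os2),.012) for q in[(70,62),(320,54),(385,548),(60,560)]];print("board s",np.array(B),np.mean(B,0))
tr=[ray("top",cr(q,3.7,(250,150)),.018) for q in[(53,238),(225,211),(260,410),(83,442)]];print("tray",np.array(tr),np.mean(tr,0))
E
```

```text
[ 0.5159  0.2782  0.0028 -0.0538]
[[ 0.0864  0.6112]
 [-0.2058  0.3845]
 [-0.0161 -0.1383]
 [ 0.0059  0.0482]
 [ 0.302   0.056 ]
 [ 0.6904  0.1884]
 [ 0.1562 -0.2317]
 [ 0.0049  0.1841]
 [ 0.4748  0.3249]
 [-0.46   -0.3426]]
spend [[0.5161 0.2032 0.13  ]] [[203.1213 219.7115]] [[302.4123 160.7624]]
loop [[0.5261 0.2153 0.164 ]] [[193.8893 213.8712]] [[304.8525 149.2199]]
wtop [[0.516  0.2502 0.1685]] [[177.8175 218.3501]] [[300.9194 144.1662]]
wheelface [[0.516  0.2382 0.1285]] [[188.6323 220.1958]] [[301.68   157.0001]]
board [[ 0.5913 -0.1795  0.012 ]
 [ 0.5732 -0.4319  0.012 ]
 [ 0.465  -0.4248  0.012 ]
 [ 0.4835 -0.1711  0.012 ]] [ 0.5283 -0.3018  0.012 ]
(128, 80) [ 0.5706 -0.2063  0.042 ]
(152, 80) [ 0.5704 -0.2144  0.042 ]
(152, 300) [ 0.496  -0.2105  0.042 ]
(252, 85) [ 0.5679 -0.2483  0.042 ]
(250, 305) [ 0.4935 -0.2433  0.042 ]
(202, 192) [ 0.5319 -0.2293  0.042 ]
board s [[ 0.4846 -0.1722  0.012 ]
 [ 0.5927 -0.181   0.012 ]
 [ 0.571  -0.4342  0.012 ]
 [ 0.4645 -0.4255  0.012 ]] [ 0.5282 -0.3032  0.012 ]
tray [[ 0.5416  0.0702  0.018 ]
 [ 0.5586 -0.0572  0.018 ]
 [ 0.412  -0.0788  0.018 ]
 [ 0.3929  0.0493  0.018 ]] [ 0.4763 -0.0041  0.018 ]
```

Emit:
servo_tool([
  [0,[25,-32,0],-0.116],
  [0,[25,-32,0],-0.116],
  [0,[25,-32,0],-0.116],
  [0,[25,-32,0],-0.116],
  [0,[25,-32,0],-0.116],
  [0,[25,-32,0],-0.116],
  [0,[25,-32,0],-0.116],
  [0,[25,-32,0],-0.116],
  [0,[25,-32,0],-0.116],
  [0,[25,-32,0],-0.116],
], squeeze=10)

```text
t: 1.63
tool_pos: [0.4932, 0.2537, 0.2406]
eef_rot: [-3.127, -0.009, -0.028]
contact_force: [-0.2, -0.3, 0.0]
finger_gap: 0.0879
```

Emit:
servo_tool([
  [0,[16,-19,0],0.015],
  [0,[14,-16,0],0.01],
  [0,[0,0,0],0],
])

```text
t: 1.88
tool_pos: [0.531, 0.2057, 0.2415]
eef_rot: [-3.133, -0.015, -0.023]
contact_force: [-0.0, -0.4, 0.1]
finger_gap: 0.0882
```

Emit:
servo_tool([
  [0,[-4,8,0],0.02],
  [0,[0,0,0],0],
  [0,[0,0,0],0],
])

```text
t: 2.13
tool_pos: [0.5261, 0.2151, 0.2414]
eef_rot: [-3.132, -0.014, -0.003]
contact_force: [-0.1, 0.0, 0.3]
finger_gap: 0.0883
```

```bash
python3 - <<'E'
from h import *
s=env.state();print(s["t"],s["tool_pos"],s["eef_rot"],s["joint_positions"])
a=env.snapshot("side")[80:200,260:350];cv2.imwrite("pics/s1.png",cv2.resize(a,None,fx=5,fy=5,interpolation=cv2.INTER_NEAREST))
E
```

```text
2.1333 [0.5261 0.2151 0.2414] [-3.1316 -0.0145 -0.0027] [-0.5208  0.602   0.0879  1.763  -0.0759  0.7625 -0.3968]
```

View pics/s1.png

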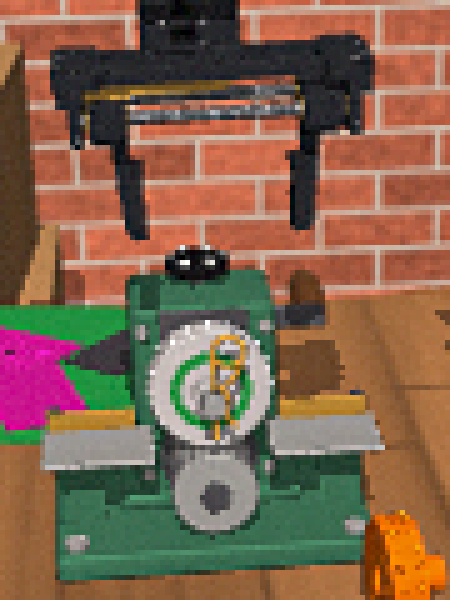

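Emit:
servo_tool([
  [0,[0,0,-25],0],
  [0,[0,0,-25],0],
  [0,[0,0,-22],0],
  [0,[0,0,-14],0],
  [0,[0,0,0],0],
  [0,[0,0,0],0],
])

```text
t: 2.68
tool_pos: [0.5215, 0.227, 0.1542]
eef_rot: [-3.124, -0.016, 0.015]
contact_force: [0.3, 0.0, 0.9]
finger_gap: 0.0882
```

Emit:
servo_tool([
  [0,[4,-11,0],-0.012],
  [0,[0,0,0],0],
  [0,[0,0,-5],0],
  [0,[0,0,0],0],
])

```text
t: 3.02
tool_pos: [0.5268, 0.2172, 0.152]
eef_rot: [-3.121, -0.021, 0.004]
contact_force: [-0.5, 0.2, -0.7]
finger_gap: 0.0881
```

Emit:
servo_tool([
  [0,[0,-3,-6],0],
  [0,[0,-1,-3],0],
  [0,[0,0,0],0],
])

```text
t: 3.27
tool_pos: [0.5278, 0.2129, 0.1435]
eef_rot: [-3.12, -0.023, 0.003]
contact_force: [-0.2, 0.2, 0.4]
finger_gap: 0.0883
```

```bash
python3 - <<'E'
from h import *
s=env.state();print(s["t"],s["tool_pos"],s["eef_rot"])
a=env.snapshot("side")[80:200,260:350];b=env.snapshot("top")[170:275,150:240]
cv2.imwrite("pics/s2.png",np.hstack([cv2.resize(a,(396,528),interpolation=cv2.INTER_NEAREST),cv2.resize(b,(400,528),interpolation=cv2.INTER_NEAREST)]))
E
```

```text
3.2667 [0.5278 0.2129 0.1435] [-3.1198 -0.0232  0.0035]
```

View pics/s2.png

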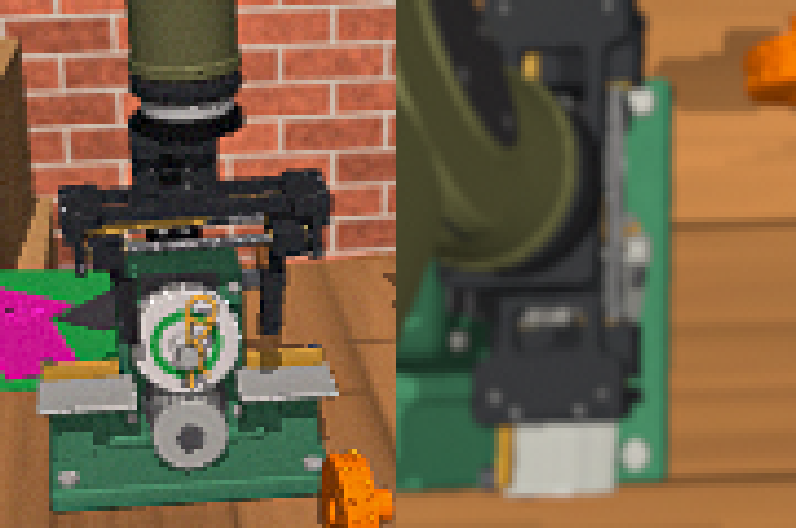

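Emit:
servo_tool([
  [140,[0,0,0],0],
  [180,[0,0,0],0],
  [230,[0,0,0],0],
  [255,[0,0,0],0],
  [255,[0,0,0],0],
  [255,[0,0,0],0],
], squeeze=10)

```text
t: 3.87
tool_pos: [0.528, 0.2137, 0.144]
eef_rot: [-3.119, -0.024, 0.004]
contact_force: [-0.3, -0.2, -0.5]
finger_gap: 0.0499
```

Emit:
servo_tool([
  [255,[0,0,0],0],
  [255,[0,0,0],0],
  [255,[0,0,0],0],
  [255,[0,0,0],0],
  [255,[0,0,0],0],
  [255,[0,0,0],0],
])

```text
t: 4.37
tool_pos: [0.5275, 0.2138, 0.1441]
eef_rot: [-3.119, -0.023, 0.005]
contact_force: [-0.6, -0.4, 0.4]
finger_gap: 0.0224
```

Emit:
servo_tool([
  [255,[0,0,0],0],
  [255,[0,0,0],0],
  [255,[0,0,0],0],
], squeeze=50)

```text
t: 4.62
tool_pos: [0.5271, 0.2138, 0.1441]
eef_rot: [-3.119, -0.022, 0.005]
contact_force: [-1.0, -0.4, -0.2]
finger_gap: 0.021
```

Emit:
servo_tool([
  [255,[0,0,6],0],
  [255,[0,0,6],0],
  [255,[0,0,6],0],
  [255,[0,0,0],0],
])

```text
t: 4.95
tool_pos: [0.5263, 0.2131, 0.1618]
eef_rot: [-3.121, -0.019, 0.004]
contact_force: [-0.3, -0.1, 0.1]
finger_gap: 0.0204
```

```bash
python3 - <<'E'
from h import *
a=env.snapshot("side")[100:200,260:350];print(env.state()["contact_force"])
cv2.imwrite("pics/s3.png",cv2.resize(a,None,fx=6,fy=6,interpolation=cv2.INTER_NEAREST))
E
```

```text
[-1.2467 -0.1708  1.4678]
```

View pics/s3.png

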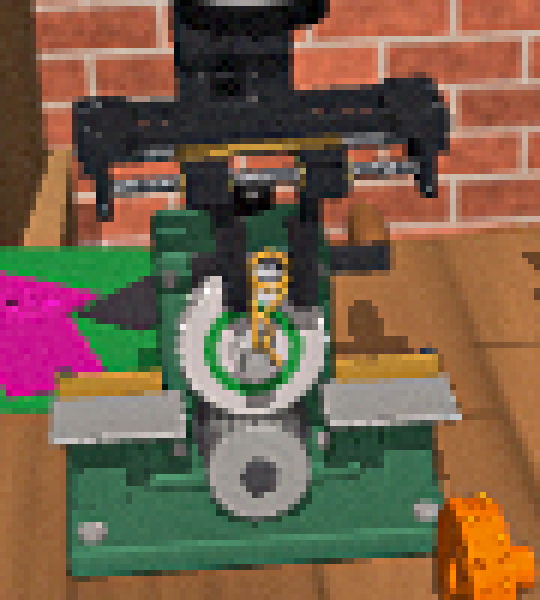

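The clip (loop at crop ~(268,270)) is held between the fingers and has risen; the bent leg has passed over the spindle. I'll keep pulling.

Emit:
servo_tool([
  [255,[0,1,8],0],
  [255,[0,1,8],0],
  [255,[0,1,8],0],
  [255,[0,0,8],0],
  [255,[0,0,8],0],
  [255,[0,0,0],0],
])

```text
t: 5.5
tool_pos: [0.5281, 0.2172, 0.2084]
eef_rot: [-3.118, -0.025, 0.005]
contact_force: [-0.1, 0.1, -0.2]
finger_gap: 0.0209
```

Emit:
servo_tool([
  [255,[0,-10,8],0],
  [255,[0,-20,0],0],
  [255,[-6,-25,0],0],
  [255,[-8,-25,0],0],
  [255,[-8,-25,0],0],
  [255,[-8,-25,0],0],
  [255,[-8,-25,0],0],
  [255,[-6,-25,0],0],
  [255,[-4,-20,0],0],
  [255,[0,0,0],0],
])

```text
t: 6.33
tool_pos: [0.4759, 0.004, 0.2215]
eef_rot: [-3.12, -0.029, 0.005]
contact_force: [0.0, 0.2, 0.2]
finger_gap: 0.0205
```

Emit:
servo_tool([
  [255,[0,-4,-20],0],
  [255,[0,-2,-25],0],
  [255,[0,-2,-25],0],
  [255,[0,-2,-25],0],
  [255,[0,0,-25],0],
  [255,[0,0,-20],0],
  [255,[0,0,-10],0],
  [255,[0,0,0],0],
])

```text
t: 7.0
tool_pos: [0.4797, -0.0097, 0.0698]
eef_rot: [-3.119, -0.041, -0.002]
contact_force: [-0.4, 0.5, -0.6]
finger_gap: 0.0209
```

```bash
python3 - <<'E'
from h import *
s=env.state();print(s["tool_pos"],s["eef_rot"])
a=env.snapshot("side")[130:260,240:350]
cv2.imwrite("pics/s4.png",cv2.resize(a,None,fx=4.6,fy=4.6,interpolation=cv2.INTER_NEAREST))
E
```

```text
[ 0.4797 -0.0097  0.0698] [-3.1194 -0.0412 -0.0021]
```

View pics/s4.png

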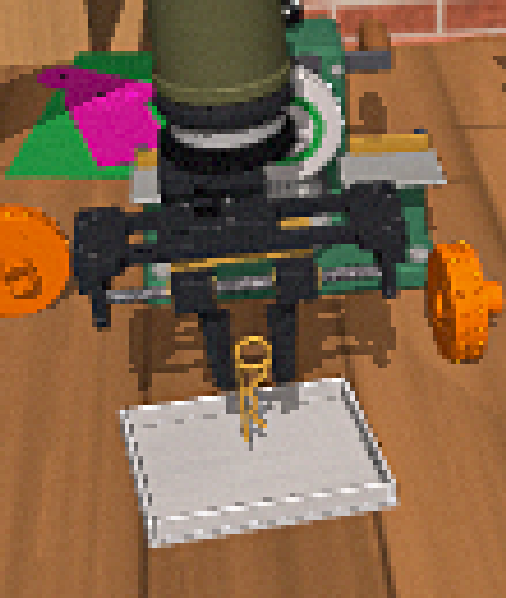

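Emit:
servo_tool([
  [255,[-2,2,-12],0],
  [255,[0,2,-8],0],
  [255,[0,0,-3],0],
  [255,[0,0,0],0],
])

```text
t: 7.38
tool_pos: [0.4807, -0.0052, 0.0496]
eef_rot: [-3.119, -0.048, -0.002]
contact_force: [-0.5, 0.1, -0.6]
finger_gap: 0.021
```

Emit:
servo_tool([
  [255,[0,0,-4],0],
  [255,[0,0,0],0],
  [170,[0,0,0],0],
  [150,[0,0,0],0],
  [130,[0,0,0],0],
  [130,[0,0,0],0],
  [130,[0,0,0],0],
  [130,[0,0,0],0],
])

```text
t: 8.05
tool_pos: [0.4829, -0.0054, 0.0481]
eef_rot: [-3.119, -0.053, -0.002]
contact_force: [0.6, 0.2, 0.1]
finger_gap: 0.0434
```

```bash
python3 - <<'E'
from h import *
s=env.state();print(s["tool_pos"],s["eef_rot"])
a=env.snapshot("side")[130:260,240:350]
cv2.imwrite("pics/s5.png",cv2.resize(a,None,fx=4.6,fy=4.6,interpolation=cv2.INTER_NEAREST))
E
```

```text
[ 0.4829 -0.0054  0.0481] [-3.1192 -0.0532 -0.0022]
```

View pics/s5.png

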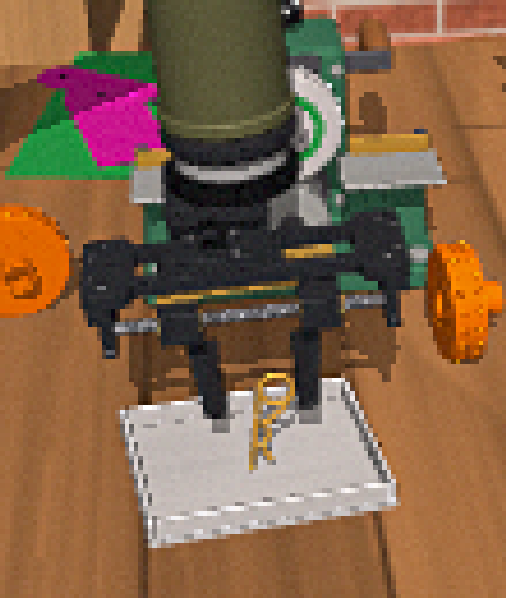

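Emit:
servo_tool([
  [130,[0,0,10],0],
  [130,[0,0,20],0],
  [130,[0,0,25],0],
  [130,[0,0,25],0],
  [130,[0,0,25],0],
  [130,[0,0,25],0],
  [130,[0,0,25],0],
  [130,[0,0,20],0],
  [130,[0,0,0],0],
])

```text
t: 8.85
tool_pos: [0.4788, -0.0056, 0.2348]
eef_rot: [-3.119, -0.05, -0.003]
contact_force: [0.5, 0.5, 0.3]
finger_gap: 0.0432
```

```bash
python3 - <<'E'
from h import *
s=env.state();print(s["tool_pos"],s["eef_rot"],s["joint_positions"])
a=env.snapshot("side")[130:260,240:350]
cv2.imwrite("pics/s6.png",cv2.resize(a,None,fx=4.6,fy=4.6,interpolation=cv2.INTER_NEAREST))
E
```

```text
[ 0.4788 -0.0056  0.2348] [-3.1189 -0.0496 -0.0025] [-0.083   0.4894  0.0171  2.0492 -0.0519  0.5525 -0.0266]
```

View pics/s6.png

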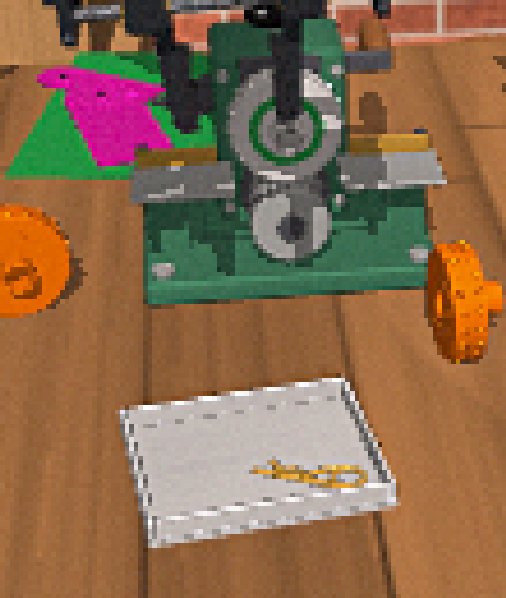

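Emit:
servo_tool([
  [130,[3,20,0],0.12],
  [130,[3,20,0],0.12],
  [130,[3,20,0],0.12],
  [130,[3,20,0],0.12],
  [130,[3,20,0],0.12],
  [130,[3,20,0],0.12],
  [130,[3,20,0],0.12],
  [130,[3,20,0],0.12],
  [130,[3,20,0],0.12],
  [130,[3,20,0],0.12],
])

```text
t: 9.73
tool_pos: [0.4986, 0.1943, 0.2251]
eef_rot: [-3.113, -0.03, 1.237]
contact_force: [-0.1, 0.3, -0.1]
finger_gap: 0.0436
```

Emit:
servo_tool([
  [130,[4,12,3],0.11],
  [130,[4,12,3],0.11],
  [130,[4,12,3],0.08],
  [130,[4,8,0],0.02],
  [130,[0,3,0],0],
  [130,[0,0,0],0],
  [130,[0,0,0],0],
])

```text
t: 10.32
tool_pos: [0.509, 0.2466, 0.2262]
eef_rot: [-3.096, -0.027, 1.58]
contact_force: [-0.4, 0.8, -0.5]
finger_gap: 0.0435
```

```bash
cat >> h.py <<'E'
from scipy.spatial.transform import Rotation as Ro
def tool():
    s=env.state();R=Ro.from_euler("xyz",s["eef_rot"]).as_matrix()
    print("t",s["t"],"pos",s["tool_pos"],"rpy",s["eef_rot"],"z",R[:,2],"x",R[:,0],"F",s["contact_force"],"gap",s["finger_gap"])
    return np.array(s["tool_pos"]),R
E
python3 - <<'E'
from h import *
p,R=tool();print(p-.019*R[:,2])
E
```

```text
t 10.3167 pos [0.509  0.2466 0.2262] rpy [-3.0964 -0.0272  1.5804] z [-0.0454  0.0267 -0.9986] x [-0.0096  0.9996  0.0272] F [-0.3808  0.8138 -0.4798] gap 0.043469015649562716
[0.5099 0.2461 0.2451]
```

Emit:
servo_tool([
  [130,[3,2,-10],0],
  [130,[2,1,-12],0],
  [130,[1,0,-12],0],
  [130,[0,0,0],0],
])

```text
t: 10.65
tool_pos: [0.515, 0.2462, 0.1883]
eef_rot: [-3.096, -0.023, 1.574]
contact_force: [0.1, 0.2, -0.9]
finger_gap: 0.0433
```

Emit:
servo_tool([
  [130,[0,4,0],0],
  [130,[0,1,0],0],
  [130,[0,0,0],0],
])

```text
t: 10.9
tool_pos: [0.5145, 0.2502, 0.1866]
eef_rot: [-3.093, -0.021, 1.572]
contact_force: [-0.1, 0.5, 0.7]
finger_gap: 0.0432
```

```bash
python3 - <<'E'
from h import *
p,R=tool();print(p-.019*R[:,2])
a=env.snapshot("side")[80:200,260:350];b=env.snapshot("top")[170:275,150:240]
cv2.imwrite("pics/s7.png",np.hstack([cv2.resize(a,(396,528),interpolation=cv2.INTER_NEAREST),cv2.resize(b,(400,528),interpolation=cv2.INTER_NEAREST)]))
E
```

```text
t 10.9 pos [0.5145 0.2502 0.1866] rpy [-3.093  -0.0211  1.5723] z [-0.0487  0.021  -0.9986] x [-0.0015  0.9998  0.0211] F [-0.0854  0.4886  0.667 ] gap 0.043197976478789674
[0.5154 0.2498 0.2056]
```

View pics/s7.png

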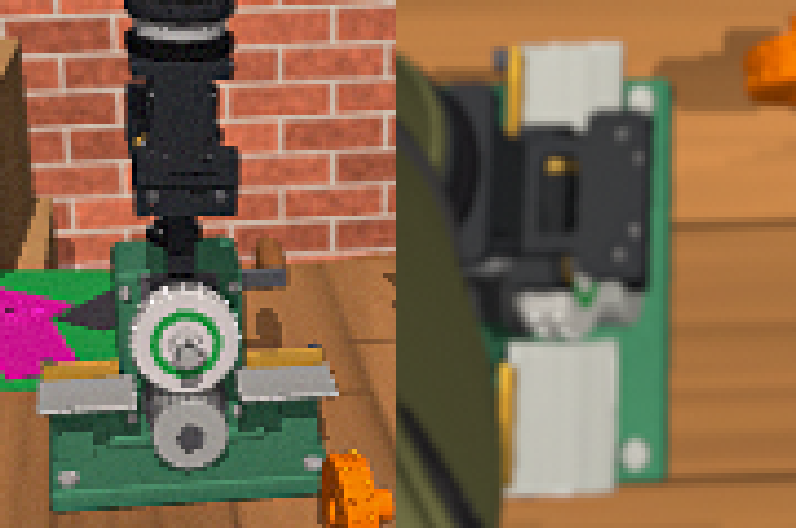

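Emit:
servo_tool([
  [130,[0,0,-8],0],
  [130,[0,1,-8],0],
  [130,[0,1,-8],0],
  [130,[0,1,0],0],
  [130,[0,0,0],0],
])

```text
t: 11.42
tool_pos: [0.515, 0.2534, 0.1613]
eef_rot: [-3.095, -0.022, 1.572]
contact_force: [-0.1, 0.3, -0.3]
finger_gap: 0.0434
```

Emit:
servo_tool([
  [130,[0,-3,-5],0],
  [130,[0,0,-5],0],
  [130,[0,0,-4],0],
  [130,[0,0,0],0],
  [130,[0,0,0],0],
])

```text
t: 11.83
tool_pos: [0.5149, 0.25, 0.1455]
eef_rot: [-3.095, -0.022, 1.572]
contact_force: [-0.7, 0.3, 0.4]
finger_gap: 0.0432
```

Emit:
servo_tool([
  [255,[0,0,0],0],
  [255,[0,0,0],0],
  [255,[0,0,0],0],
  [255,[0,0,0],0],
  [255,[0,0,0],0],
  [255,[0,0,0],0],
], squeeze=8)

```text
t: 12.33
tool_pos: [0.5151, 0.2434, 0.1452]
eef_rot: [-3.093, -0.011, 1.569]
contact_force: [1.1, -0.1, -0.7]
finger_gap: 0.0241
```

Emit:
servo_tool([
  [255,[0,0,0],0],
  [255,[0,0,0],0],
  [255,[0,0,0],0],
  [255,[0,0,0],0],
], squeeze=45)

```text
t: 12.67
tool_pos: [0.5151, 0.2435, 0.1452]
eef_rot: [-3.093, -0.011, 1.569]
contact_force: [0.7, -0.4, -0.9]
finger_gap: 0.0235
```

```bash
python3 - <<'E'
from h import *
p,R=tool();print(p-.019*R[:,2])
a=env.snapshot("side")[80:200,260:350];b=env.snapshot("top")[170:275,150:240]
cv2.imwrite("pics/s8.png",np.hstack([cv2.resize(a,(396,528),interpolation=cv2.INTER_NEAREST),cv2.resize(b,(400,528),interpolation=cv2.INTER_NEAREST)]))
E
```

```text
t 12.6667 pos [0.5151 0.2435 0.1452] rpy [-3.093  -0.0112  1.5693] z [-0.0485  0.0112 -0.9988] x [0.0014 0.9999 0.0112] F [ 0.7455 -0.4495 -0.8673] gap 0.023529268594929924
[0.516  0.2433 0.1642]
```

View pics/s8.png

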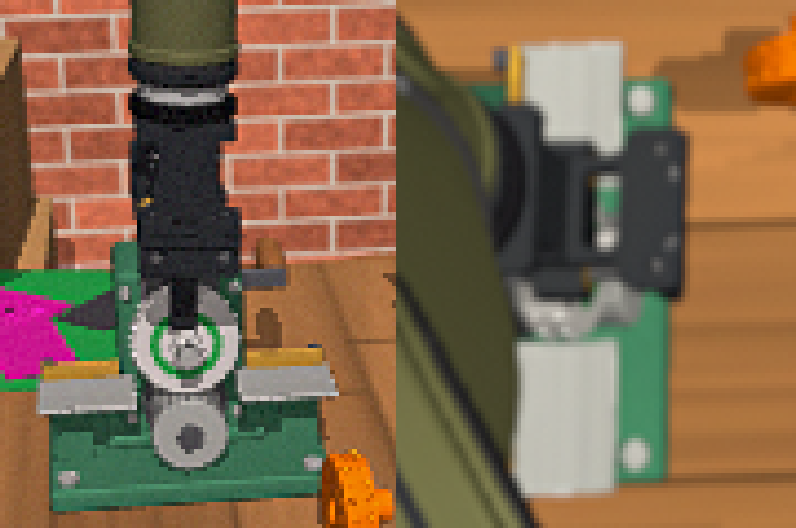

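Emit:
servo_tool([
  [255,[0,0,1.5],0],
  [255,[0,0,0],0],
  [255,[0,0,0],0],
])

```text
t: 13.02
tool_pos: [0.5147, 0.244, 0.1465]
eef_rot: [-3.092, -0.012, 1.57]
contact_force: [-0.1, -0.5, -4.4]
finger_gap: 0.0235
```

```bash
python3 - <<'E'
from h import *
tool()
E
```

```text
t 13.0167 pos [0.5147 0.244  0.1465] rpy [-3.0923 -0.0116  1.5698] z [-0.0493  0.0117 -0.9987] x [0.001  0.9999 0.0116] F [-0.107  -0.5493 -4.4173] gap 0.023461018627840145
```

Emit:
servo_tool([
  [255,[0,-6,0],0],
  [255,[0,-6,0],0],
  [255,[0,-6,0],0],
  [255,[0,0,0],0],
])

```text
t: 13.35
tool_pos: [0.5142, 0.2247, 0.1461]
eef_rot: [-3.092, -0.012, 1.571]
contact_force: [0.5, 0.1, -2.3]
finger_gap: 0.0234
```

Emit:
servo_tool([
  [255,[0.5,-6,0.5],0],
  [255,[0.3,-6,0.3],0],
  [255,[0.2,-6,0.2],0],
  [255,[0,0,0],0],
])

```text
t: 13.68
tool_pos: [0.5153, 0.2039, 0.1472]
eef_rot: [-3.091, -0.012, 1.569]
contact_force: [-0.5, -0.9, -2.5]
finger_gap: 0.0236
```

Emit:
servo_tool([
  [255,[0,-6,0],0],
  [255,[0,-6,0],0],
  [255,[0,-6,0],0],
  [255,[0,0,0],0],
])

```text
t: 14.02
tool_pos: [0.5155, 0.1837, 0.1473]
eef_rot: [-3.092, -0.012, 1.569]
contact_force: [-0.9, -0.3, -3.5]
finger_gap: 0.0235
```

Emit:
servo_tool([
  [255,[0,-6,0],0],
  [255,[0,-6,0],0],
  [255,[0,-6,0],0],
  [255,[0,-6,0],0],
  [255,[0,0,0],0],
])

```text
t: 14.43
tool_pos: [0.5154, 0.1571, 0.1474]
eef_rot: [-3.092, -0.012, 1.569]
contact_force: [0.1, -0.4, -2.9]
finger_gap: 0.0237
```

```bash
python3 - <<'E'
from h import *
tool()
a=env.snapshot("side")[80:200,260:350];b=env.snapshot("top")[170:275,150:240]
cv2.imwrite("pics/s9.png",np.hstack([cv2.resize(a,(396,528),interpolation=cv2.INTER_NEAREST),cv2.resize(b,(400,528),interpolation=cv2.INTER_NEAREST)]))
E
```

```text
t 14.4333 pos [0.5154 0.1571 0.1474] rpy [-3.0917 -0.0118  1.569 ] z [-0.0498  0.0119 -0.9987] x [0.0018 0.9999 0.0118] F [ 0.0671 -0.3918 -2.9046] gap 0.023703408141961944
```

View pics/s9.png

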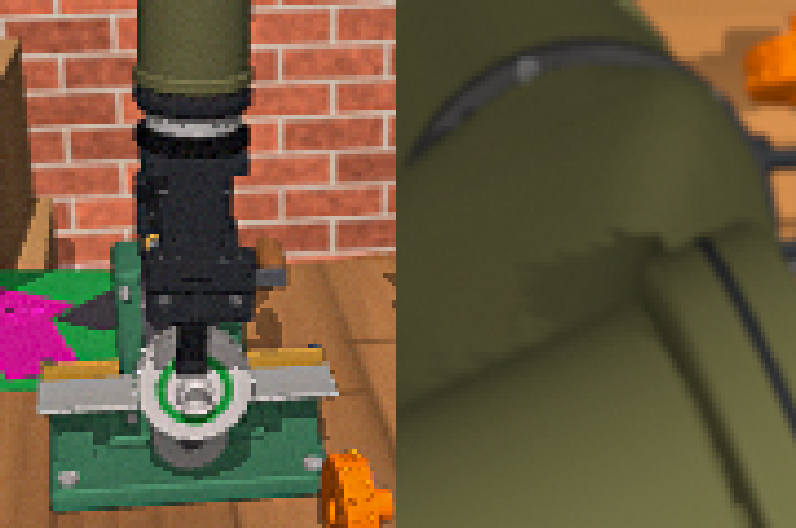

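Emit:
servo_tool([
  [255,[0,-8,8],0],
  [255,[0,-18,12],0],
  [255,[2,-25,10],0],
  [255,[2,-28,5],-0.01],
  [255,[2,-28,0],-0.01],
  [255,[2,-28,0],-0.01],
  [255,[2,-28,0],-0.01],
  [255,[2,-28,0],-0.01],
  [255,[2,-28,0],-0.01],
  [255,[2,-28,0],-0.01],
])

```text
t: 15.37
tool_pos: [0.5312, -0.0882, 0.1909]
eef_rot: [-3.1, -0.023, 1.519]
contact_force: [1.1, -0.5, -2.5]
finger_gap: 0.0238
```

Emit:
servo_tool([
  [255,[1,-25,0],-0.006],
  [255,[1,-25,0],-0.005],
  [255,[0,-25,0],-0.005],
  [255,[0,-22,0],0],
  [255,[0,-16,0],0],
  [255,[0,-8,0],0],
  [255,[0,0,0],0],
  [255,[0,0,0],0],
])

```text
t: 16.03
tool_pos: [0.5307, -0.2266, 0.1949]
eef_rot: [-3.102, -0.016, 1.49]
contact_force: [0.9, 1.4, -1.6]
finger_gap: 0.0234
```

```bash
python3 - <<'E'
from h import *
tool()
a=env.snapshot("side")[190:360,270:375];b=env.snapshot("top")[170:260,330:460]
cv2.imwrite("pics/s10.png",np.hstack([cv2.resize(a,None,fx=3.5,fy=3.5,interpolation=cv2.INTER_NEAREST),cv2.resize(b,(430,595),interpolation=cv2.INTER_NEAREST)]))
E
```

```text
t 16.0333 pos [ 0.5307 -0.2266  0.1949] rpy [-3.1024 -0.0165  1.4898] z [-0.0378  0.0196 -0.9991] x [0.0809 0.9966 0.0165] F [ 0.8631  1.3772 -1.6029] gap 0.02340271994832669
```

View pics/s10.png

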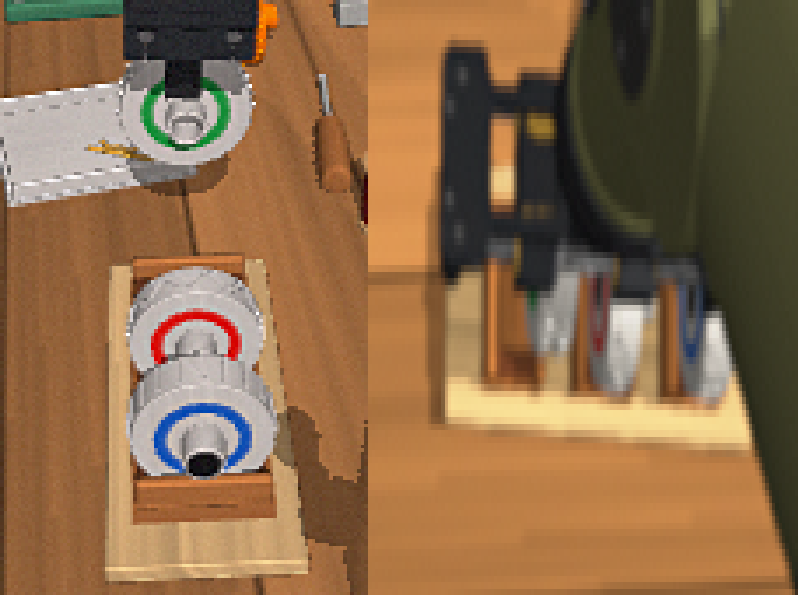

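```bash
python3 - <<'E'
from h import *
p,R=tool();C=p+.0167*R[:,2];print(C,proj("side",C-.030*R[:,0]),proj("side",C-.012*R[:,0]))
a=env.snapshot("side")[200:250,295:355];cv2.imwrite("pics/s11.png",cv2.resize(a,None,fx=10,fy=10,interpolation=cv2.INTER_NEAREST))
# cradle back cheek top edges and parked wheels in side view prediction, pose guess
P=(.5283,-.3025,-.072)
for n,X in dict(bh=(0,-.074-.030,.062),rh=(0,-.030,.062),bface=(0,-.074-.012,.062)).items(): print(n,proj("side",T(P,X)))
print(T(P,(0,.074,.062)))
for s in(-.038,.038): print(proj("top",T(P,(s,.074+.0165,.042))),proj("top",T(P,(s,.074-.0165,.042))),proj("side",T(P,(s,.074+.0165,.042))))
E
```

```text
t 16.1333 pos [ 0.5309 -0.2256  0.1949] rpy [-3.1022 -0.0168  1.4916] z [-0.0379  0.0198 -0.9991] x [0.0791 0.9967 0.0168] F [ 0.1256  0.2148 -2.5946] gap 0.02356412005469473
[ 0.5302 -0.2253  0.1782] [[322.1715 226.3159]] [[321.8712 221.4891]]
bh [[328.53   322.9595]]
rh [[326.4551 294.6811]]
bface [[327.9903 315.6043]]
[[ 0.5336 -0.2287  0.062 ]]
[[368.1685 226.7435]] [[380.477  227.3084]] [[307.6409 265.1279]]
[[368.7159 198.727 ]] [[380.8636 199.3017]] [[340.0061 263.8951]]
```

View pics/s11.png

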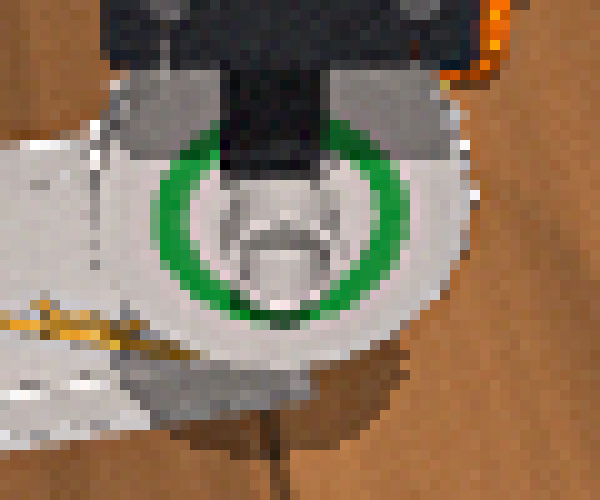

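```bash
python3 - <<'E'
from h import *
p,R=tool();C=p+.0167*R[:,2]+np.array([.0017,0,0])
th=np.linspace(0,2*np.pi,60)
def circ(r,off): return C+off*R[:,0]+r*(np.outer(np.cos(th),R[:,1])+np.outer(np.sin(th),R[:,2]))
out=[]
for cam,(y0,y1,x0,x1),s in(("side",(200,250,295,355),8),("top",(190,235,345,405),8)):
    a=env.snapshot(cam)[y0:y1,x0:x1];a=cv2.resize(a,None,fx=s,fy=s,interpolation=cv2.INTER_NEAREST);b=a.copy()
    for r,o,col in((.04,-.012,(255,0,0)),(.04,.012,(0,0,255)),(.012,-.03,(255,255,0))):
        q=proj(cam,circ(r,o));q=((q-[x0,y0]+.5)*s-.5).round().astype(int);cv2.polylines(b,[q],True,col,1)
    out.append(np.hstack([b])[:360])
cv2.imwrite("pics/s12.png",np.vstack(out)[:, :480]);print(np.vstack(out).shape)
cv2.imwrite("pics/s12.png",cv2.resize(np.vstack(out),None,fx=.83,fy=.83))
E
```

```text
t 16.1833 pos [ 0.531  -0.2252  0.1949] rpy [-3.1024 -0.017   1.4923] z [-0.0378  0.02   -0.9991] x [0.0784 0.9968 0.017 ] F [ 0.318  -0.2414 -2.8161] gap 0.02363036934036525
(720, 480, 3)
```

View pics/s12.png

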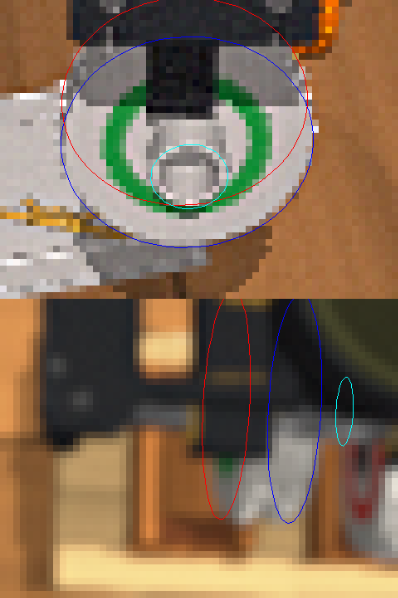

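Emit:
servo_tool([
  [255,[1,-4,-8],0],
  [255,[0,0,-14],0],
  [255,[0,0,-16],0],
  [255,[0,0,-16],0],
  [255,[0,0,-14],0],
  [255,[0,0,-10],0],
  [255,[0,0,0],0],
  [255,[0,0,0],0],
])

```text
t: 16.95
tool_pos: [0.5343, -0.2249, 0.1115]
eef_rot: [-3.104, -0.019, 1.501]
contact_force: [0.5, 0.1, -2.7]
finger_gap: 0.0237
```

```bash
cat >> h.py <<'E'
def chk(off=.0017):
    p,R=tool();C=p+.0167*R[:,2]+np.array([off,0,0]);print("C",C,"bottom",C+.04*R[:,2]);return C,R
E
python3 - <<'E'
from h import *
chk()
E
```

```text
t 16.95 pos [ 0.5343 -0.2249  0.1115] rpy [-3.1044 -0.0187  1.5014] z [-0.0358  0.0212 -0.9991] x [0.0693 0.9974 0.0187] F [ 0.4662  0.095  -2.7496] gap 0.023712338800871608
C [ 0.5354 -0.2246  0.0948] bottom [ 0.534  -0.2237  0.0549]
```

Emit:
servo_tool([
  [255,[-2,-5,0],0],
  [255,[0,0,0],0],
  [255,[0,0,0],0],
])

```text
t: 17.2
tool_pos: [0.5332, -0.2303, 0.1127]
eef_rot: [-3.106, -0.018, 1.502]
contact_force: [0.3, -0.1, -2.4]
finger_gap: 0.0235
```

```bash
python3 - <<'E'
from h import *
C,R=chk()
th=np.linspace(0,2*np.pi,60)
def circ(r,off): return C+off*R[:,0]+r*(np.outer(np.cos(th),R[:,1])+np.outer(np.sin(th),R[:,2]))
for cam,(y0,y1,x0,x1),s in(("side",(225,285,290,355),9),("top",(190,235,350,400),12)):
    a=env.snapshot(cam)[y0:y1,x0:x1];a=cv2.resize(a,None,fx=s,fy=s,interpolation=cv2.INTER_NEAREST)
    for r,o,col in((.04,-.012,(255,0,0)),(.04,.012,(0,0,255))):
        q=proj(cam,circ(r,o));q=((q-[x0,y0]+.5)*s-.5).round().astype(int);cv2.polylines(a,[q],True,col,1)
    cv2.imwrite(f"pics/s13{cam}.png",a)
E
```

```text
t 17.2 pos [ 0.5332 -0.2303  0.1127] rpy [-3.1065 -0.0184  1.5022] z [-0.0338  0.0208 -0.9992] x [0.0686 0.9975 0.0184] F [ 0.3382 -0.0749 -2.3782] gap 0.023465652495933503
C [ 0.5344 -0.2299  0.096 ] bottom [ 0.533  -0.2291  0.0561]
```

View pics/s13side.png

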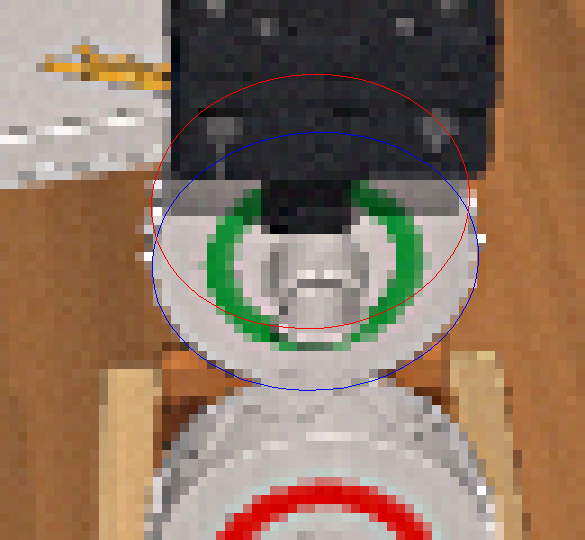

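View pics/s13top.png

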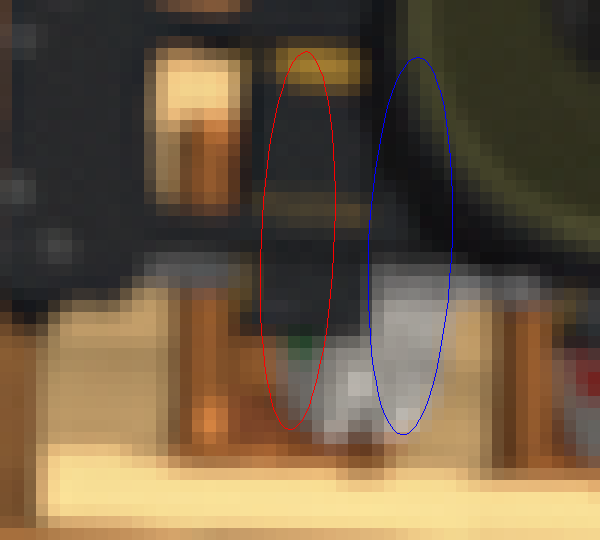

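Emit:
servo_tool([
  [255,[0,0,-7],0],
  [255,[0,0,-7],0],
  [255,[0,0,0],0],
  [255,[0,0,0],0],
])

```text
t: 17.63
tool_pos: [0.5338, -0.2309, 0.0984]
eef_rot: [-3.109, -0.017, 1.502]
contact_force: [0.3, 0.5, -3.2]
finger_gap: 0.0234
```

Emit:
servo_tool([
  [255,[0,1,-5],0],
  [255,[0,0,-4],0],
  [255,[0,0,0],0],
  [255,[0,0,0],0],
])

```text
t: 17.97
tool_pos: [0.5336, -0.2294, 0.0879]
eef_rot: [-3.108, -0.018, 1.502]
contact_force: [-0.5, -0.2, -3.2]
finger_gap: 0.0238
```

Emit:
servo_tool([
  [255,[0,0,-3],0],
  [255,[0,0,-2],0],
  [255,[0,0,0],0],
])

```text
t: 18.22
tool_pos: [0.5338, -0.2294, 0.0825]
eef_rot: [-3.108, -0.018, 1.502]
contact_force: [-0.6, 0.4, -2.4]
finger_gap: 0.0233
```

Emit:
servo_tool([
  [255,[0,0,-2],0],
  [255,[0,0,0],0],
  [255,[0,0,0],0],
])

```text
t: 18.47
tool_pos: [0.5338, -0.2294, 0.0803]
eef_rot: [-3.108, -0.018, 1.502]
contact_force: [-0.2, -0.2, -2.7]
finger_gap: 0.0238
```

Emit:
servo_tool([
  [255,[0,0,-1.5],0],
  [255,[0,0,0],0],
  [255,[0,0,0],0],
])

```text
t: 18.72
tool_pos: [0.5337, -0.2295, 0.0793]
eef_rot: [-3.108, -0.017, 1.502]
contact_force: [0.4, -0.2, -2.9]
finger_gap: 0.0238
```

Emit:
servo_tool([
  [255,[0,0,-1.5],0],
  [255,[0,0,0],0],
  [255,[0,0,0],0],
])

```text
t: 18.97
tool_pos: [0.5333, -0.2294, 0.0791]
eef_rot: [-3.108, -0.017, 1.502]
contact_force: [0.6, 0.4, -2.1]
finger_gap: 0.0235
```

Emit:
servo_tool([
  [255,[0,0,-2],0],
  [255,[0,0,0],0],
])

```text
t: 19.13
tool_pos: [0.533, -0.2294, 0.0786]
eef_rot: [-3.107, -0.016, 1.502]
contact_force: [-0.8, 0.0, -2.4]
finger_gap: 0.0236
```

```bash
python3 - <<'E'
from h import *
C,R=chk()
for cam,(y0,y1,x0,x1),s in(("side",(235,295,290,355),9),("top",(190,235,350,400),12)):
    a=env.snapshot(cam)[y0:y1,x0:x1];a=cv2.resize(a,None,fx=s,fy=s,interpolation=cv2.INTER_NEAREST)
    cv2.imwrite(f"pics/s14{cam}.png",a)
E
```

```text
t 19.1333 pos [ 0.533  -0.2294  0.0786] rpy [-3.1071 -0.0159  1.5017] z [-0.0333  0.0182 -0.9993] x [0.069  0.9975 0.0159] F [-0.7541  0.0417 -2.3804] gap 0.02361016670585665
C [ 0.5341 -0.2291  0.0619] bottom [ 0.5328 -0.2284  0.022 ]
```

View pics/s14side.png

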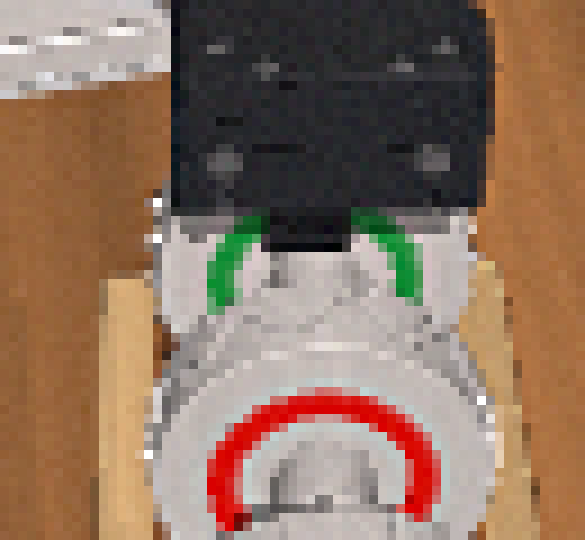

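View pics/s14top.png

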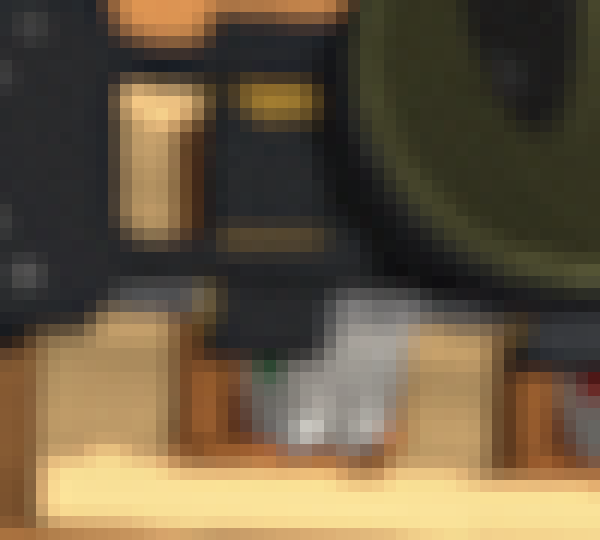

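Emit:
servo_tool([
  [255,[0,0,-2],0],
  [255,[0,0,-1],0],
  [255,[0,0,0],0],
])

```text
t: 19.48
tool_pos: [0.5329, -0.2293, 0.0786]
eef_rot: [-3.107, -0.014, 1.502]
contact_force: [-1.3, 0.2, -2.2]
finger_gap: 0.0232
```

Emit:
servo_tool([
  [182,[0,0,0],0],
  [178,[0,0,0],0],
  [174,[0,0,0],0],
  [168,[0,0,0],0],
  [160,[0,0,0],0],
  [150,[0,0,0],0],
  [140,[0,0,0],0],
  [140,[0,0,0],0],
  [140,[0,0,0],0],
], squeeze=10)

```text
t: 20.23
tool_pos: [0.5351, -0.2297, 0.0775]
eef_rot: [-3.111, -0.015, 1.501]
contact_force: [-0.8, 1.3, 0.4]
finger_gap: 0.0397
```

Emit:
servo_tool([
  [140,[0,0,6],0],
  [140,[0,0,8],0],
  [140,[0,0,8],0],
  [140,[0,0,10],0],
  [140,[0,0,12],0],
  [140,[0,0,20],0],
  [140,[0,0,25],0],
  [140,[0,0,25],0],
  [140,[0,0,25],0],
  [140,[0,0,0],0],
])

```text
t: 21.07
tool_pos: [0.5344, -0.2288, 0.2299]
eef_rot: [-3.113, -0.015, 1.503]
contact_force: [1.3, -0.3, 0.4]
finger_gap: 0.0397
```

```bash
python3 - <<'E'
from h import *
tool()
for cam,(y0,y1,x0,x1),s in(("side",(190,360,250,375),4),("top",(170,260,250,460),3.7)):
    a=env.snapshot(cam)[y0:y1,x0:x1];a=cv2.resize(a,None,fx=s*.85,fy=s*.85,interpolation=cv2.INTER_NEAREST)
    cv2.imwrite(f"pics/s15{cam}.png",a)
E
```

```text
t 21.0667 pos [ 0.5344 -0.2288  0.2299] rpy [-3.1135 -0.015   1.5026] z [-0.027   0.0169 -0.9995] x [0.0681 0.9976 0.015 ] F [ 1.2537 -0.2681  0.4262] gap 0.039740094649074555
```

View pics/s15side.png

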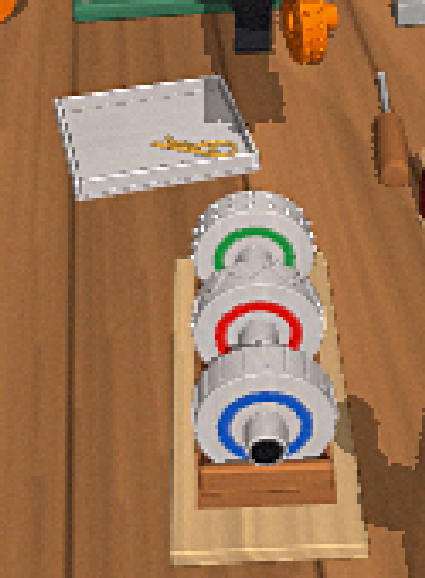

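View pics/s15top.png

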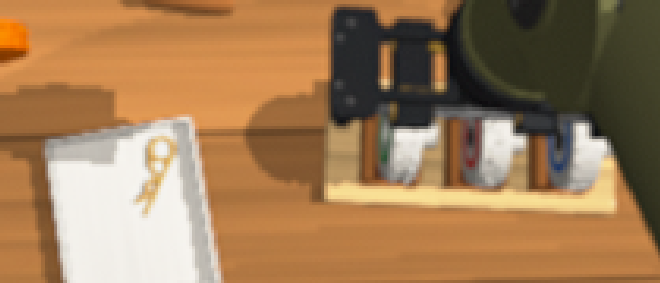

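Emit:
servo_tool([
  [140,[-10,15,5],0],
  [140,[-15,25,0],0],
  [140,[-15,25,0],0],
  [140,[-15,25,0],0],
  [140,[-15,25,0],0],
  [140,[-10,15,0],0],
  [140,[0,0,0],0],
  [140,[0,0,0],0],
])

```text
t: 21.83
tool_pos: [0.4408, -0.096, 0.2249]
eef_rot: [-3.093, -0.016, 1.499]
contact_force: [-0.5, -0.5, 0.3]
finger_gap: 0.0397
```

```bash
python3 - <<'E'
from h import *
tool()
t=env.snapshot("top");s=env.snapshot("side")
print([(np.round(d["rect"],1).tolist(),round(d["confidence"],2)) for d in env.find_in("top","wheel")])
cv2.imwrite("pics/s16t.png",t)
cv2.imwrite("pics/s16r.png",cv2.resize(t[190:240,350:450],None,fx=8,fy=8,interpolation=cv2.INTER_NEAREST))
cv2.imwrite("pics/s16s.png",s)
E
```

```text
t 21.8333 pos [ 0.4408 -0.096   0.2249] rpy [-3.0926 -0.0157  1.4991] z [-0.0477  0.0192 -0.9987] x [0.0716 0.9973 0.0157] F [-0.5119 -0.4994  0.3472] gap 0.03971284041503088
[([188.9, 286.8, 212.6, 318.9], 0.87), ([398.6, 199.1, 417.6, 227.3], 0.8), ([427.1, 200.1, 446.2, 232.4], 0.7), ([229.3, 175.9, 257.4, 189.0], 0.59)]
```

View pics/s16t.png

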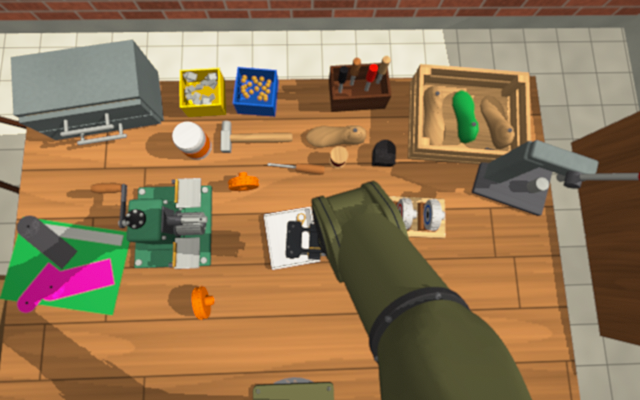

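View pics/s16r.png

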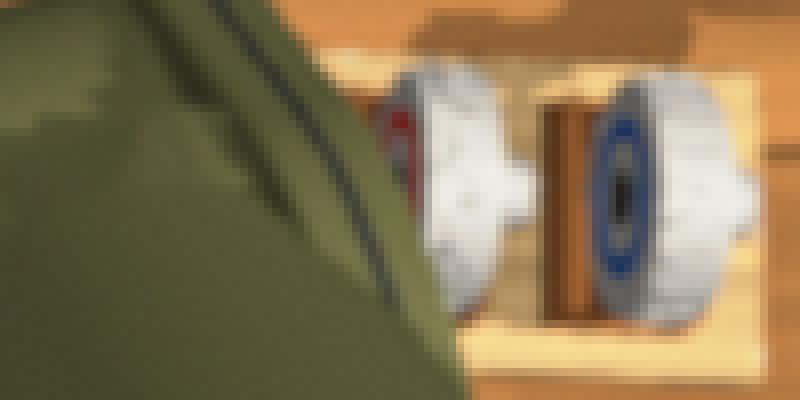

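View pics/s16s.png

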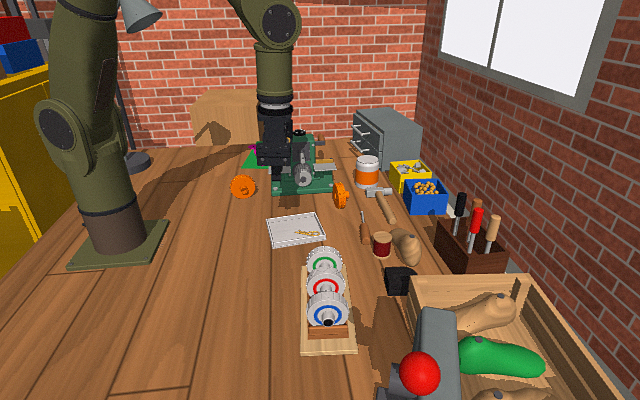

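```bash
python3 - <<'E'
from cell import env
print(env.finish_job())
E
```

```text
the job is handed in; nothing more can be done
None
```

The job is done and handed in at about 22 s. The spring clip lies in the aluminium tray, and the green-band wheel stands upright in the cradle that was empty.

- **Order and handling:** I pulled the clip first and put it in the tray. I then lifted the wheel about 1.5 mm to centre it on the spindle and slid it off. I lowered it until it stopped sinking, with its calculated centre at z = 0.062 m, where a parked wheel should be. Only then did I open the fingers.
- **Last checks:** The final side picture shows the clip inside the tray and the green wheel standing in line with the red and blue ones. The final top picture shows the spindle empty. The red and blue wheels and the other bench items appear where they were, and the gripper was clear of everything.
- **Disagreements:**
  - The wheel's grip position along the spindle was about 7 mm further out than my camera estimate. A few mm could be play, and the gripper centred itself with low force.
  - After seating, the force reading stayed at about −2 N instead of dropping, so I judged seating by the height and the lack of further travel.
  - The tool tilted by up to about 3° during the moves.
  - In the last top picture the arm hid the green wheel, so that check rests on the side view and the previous top view.

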